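# Make up two gift kits

### The job

Make up the two gift kits on the packing bench: the orange candle, the brown kraft box and the green tin go into the white three-pocket tray, and the pink candle and the white box into the blue two-pocket tray. Stand each thing upright and flat on the floor of a pocket of its own, and let go of it. Leave the cream candle, the tape dispenser and the pen cup where they are.

Things in the scene. Friction and masses are not known exactly. Their poses are not given: they have to be found in the camera images.
- orange_candle_center (a point): centre (half-way up) of the orange pillar candle: a plain upright cylinder, 52 mm across and 76 mm tall, with a 8 mm wick on top (look only, nothing to collide with); loose, about 150 g; z axis up
- pink_candle_center (a point): centre (half-way up) of the pink pillar candle: a plain upright cylinder, 52 mm across and 76 mm tall, with a 8 mm wick on top (look only, nothing to collide with); loose, about 150 g; z axis up
- cream_candle_center (a point): centre (half-way up) of the cream-coloured pillar candle: a plain upright cylinder, 52 mm across and 76 mm tall, with a 8 mm wick on top (look only, nothing to collide with); loose, about 150 g; z axis up. A spare: it stays where it is
- kraft_box_center (a point): centre (half-way up) of the brown kraft-card lidded gift box: a rigid closed box, 56 x 56 mm in plan and 64 mm tall, sides along its own x and y axes, lid fixed on; loose, about 120 g; z axis up; its sides start within about 20 degrees of the world axes
- white_box_center (a point): centre (half-way up) of the white lidded gift box: a rigid closed box, 56 x 56 mm in plan and 64 mm tall, sides along its own x and y axes, lid fixed on; loose, about 120 g; z axis up; its sides start within about 20 degrees of the world axes
- green_tin_center (a point): centre (half-way up) of the round green tin: a rigid closed cylinder, 58 mm across and 64 mm tall, with a thin steel line under its lid; loose, about 160 g; z axis up
- white_tray: white shallow kit tray, fixed to the bench, three square pockets in a row along its own y axis; 88 mm (x) by 256 mm (y). Origin at the centre of its underside, z up. Each pocket is 80 x 80 mm inside, at x = 0 and y = -84, 0 and 84 mm; the pocket floor is 4 mm above the bench, the 4 mm thick rims and dividers reach 12 mm above the bench
- blue_tray: blue shallow kit tray, fixed to the bench, two square pockets in a row along its own y axis; 88 mm (x) by 172 mm (y). Origin at the centre of its underside, z up. Each pocket is 80 x 80 mm inside, at x = 0 and y = -42 and 42 mm; the pocket floor is 4 mm above the bench, the 4 mm thick rims and dividers reach 12 mm above the bench
- tape_dispenser: black desk tape dispenser, 120 x 50 mm, 85 mm tall, standing beside the work; origin at the centre of its underside, long side along its x; loose; stays where it is
- pen_cup: dark grey steel pen cup, 68 mm across and 90 mm tall, its pens reach 155 mm; standing beside the work; origin at the centre of its underside; loose; stays where it is
Mind the look-alikes: they are no part of the job. There is more than one size of the part that bears orange_candle_center; the job needs the smallest.

How it is judged:
By the outcome, as a careful person would: the job done as asked, in the order asked, and still so for the second after the job is handed in, with the robot touching nothing.
It also fails if it takes over 120 s, if anything falls off the work surface, if the arm or the gripper's body presses on something with over 40 N, if the wrist force passes 120 N, or if a joint passes its speed limit or range.

### The arm

A 6-joint arm with a two-finger parallel gripper is mounted at the origin on the work surface. World frame = base frame: x ahead of the robot, y to its left, z up, the work surface at z = 0. Lengths are in mm, angles in degrees, forces in N, time in s.
With the tool pointing down it reaches from about 300 to 850 mm from the base axis. Payload 4.2 kg.
Tool frame: the origin (TCP) lies midway between the tips of the shut fingers; the grasp point (between the pads) lies 19 mm behind it (env.tcp_to_grasp is the distance from the TCP to the grasp point, in mm); z points along the fingers, x is the direction in which the jaws open and shut, and the axes are right-handed (so a half turn about z gives the same grasp; the last joint's range is limited). The gripper opens to 91 mm and grips with 3 to 60 N. Pads are 32 mm wide; open, the fingers measure 118 mm over their backs; the gripper's body (76 mm by 178 mm) begins 60 mm behind the grasp point.
Start: joints at [-74.485, 18.312, 89.639, -0, 72.044, -1.146], TCP at [164.866, -550.874, 213.976] pointing down, gripper open.
Joint ranges: [-177.97, 177.97], [-48.28, 115.42], [12.27, 149.76], [-77.06, 257.06], [2.81, 150.46], [-146.56, 146.56]. Speed limits (degrees/s): [147.25, 147.25, 180, 180, 180, 180].

### API

Orientations are given as [roll, pitch, yaw] about the fixed x, y, z axes, in that order (R = Rz(yaw) Ry(pitch) Rx(roll)).
In Python, from workcell import env gives the robot as it stands.
- The arm moves only by the tool drive_tool, never from a script. Its argument "motion" is a list of rows, each a list of 2 entries, a list of its own where there are three numbers: the shift along the world's x, y, z in m, then the turn, a rotation vector about the world's x, y, z in rad. In form: [[[dx, dy, dz], [wx, wy, wz]], ...]. A call has exactly 10 rows; each row shifts and turns the commanded pose from where the row before left it; what a row does not reach is not made up. A row lasts 1/12 s, in which the tool goes at most 41.7 mm and 7.16 degrees, less where a joint would pass 70% of its speed; a pose out of reach is approached as far as the arm can. A call is refused whole if a number of a shift passes 0.0417 or a number of a turn 0.125, either way. A call with a gripper value outside its range is refused whole. "claw" is the opening, from 0 (shut) to 1 (fully open), set as the call begins (left out, the last holds). The fingers move at their own pace and stop on an object; "force" is the grip in N (left out, the last holds). Time passes only in rows, so rows that do not move let the fingers close, or fill a call up. It gives the time, the measured TCP pose, the force and the opening at its end, in the units of the state.
- env.state(): the state, without advancing time (a new reading comes with each control period).
- env.grab_frame(name): name is "scene" or "top" or "wrist"; returns the picture (400x640x3 uint8, red, green, blue); there is no depth.
- env.camera_params(name): a dict with "fov_y" (degrees; the focal length in pixels is half the picture's height over the tangent of half this angle, whatever the lens; pixels are square), "cx", "cy" (the principal point, pixels), "pose" (4x4, takes a point from camera to world coordinates). Camera axes: x right, y down, z forward; pixel columns grow to the right and rows downward; lengths in mm; the calibration is good to about 2 mm. A picture is of the moment at which its call begins: read the wrist's pose just before it. camera_params takes no time and is no camera call; for the wrist camera it gives the pose at the moment of the call.
- env.job_done(): hands the job in, once; it reports no verdict.
The state is a dict: "time_s": time; "qpos": joint angles; "qvel": joint speeds; "effort": joint torques, N m; "ee_pos": TCP position; "ee_rot": TCP orientation; "force": force on the tool from outside, world axes, zero at the start; "torque": the same for the moment, N m; "gripper_width": finger opening in mm.
Only numpy, scipy, OpenCV 4.12 (cv2) and the standard library are available. Lean on these libraries where they do the work, as an engineer would, in place of code of your own. Each camera call takes 0.05 s, during which the arm holds its last target.

## Working session

There is one attempt and no reset: what is moved stays moved. The work goes in short steps, Python scripts to look and compute and a tool call to move; the robot and the scene stay as the last step left them, time stands still between calls to the robot, and variables do not carry over. Pictures are saved under pics/ and viewed, and the job is handed in when it is done.

Besides the shell and the picture viewer there is one more tool, called after "Emit:" as name(argument=value, ...), one argument or row to a line, values as JSON. drive_tool: Moves the arm, as the interface text tells. Its arguments: {"type":"object","properties":{"motion":{"type":"array","items":{"type":"array"}},"claw":{"type":"number"},"force":{"type":"number"}},"required":["motion"]}

```bash
ls; mkdir -p pics; python3 - <<'E'
from workcell import env
import cv2, numpy as np
print(env.state()['time_s'], env.state()['ee_rot'])
for n in ["scene","top"]:
    im=env.grab_frame(n); cv2.imwrite(f"pics/{n}0.png",cv2.cvtColor(im,cv2.COLOR_RGB2BGR))
    p=env.camera_params(n); print(n,p['fov_y'],p['cx'],p['cy'],np.round(p['pose'],3).tolist(), {k:v for k,v in p.items() if k not in('fov_y','cx','cy','pose')})
E
```

```text
pics
0.0 [-1.79996745e+02  1.00789633e-01 -7.33396781e+01]
scene 56.807975169374 319.28621786634517 198.3383904116448 [[-0.224, 0.778, -0.587, 1142.902], [0.975, 0.179, -0.135, 142.206], [0.0, -0.602, -0.798, 883.796], [0.0, 0.0, 0.0, 1.0]] {}
top 57.51294771052384 319.4560328314179 199.3894128677358 [[0.004, -0.994, 0.105, 446.717], [-1.0, -0.006, -0.011, 10.017], [0.012, -0.105, -0.994, 1178.589], [0.0, 0.0, 0.0, 1.0]] {}
```

View pics/scene0.png

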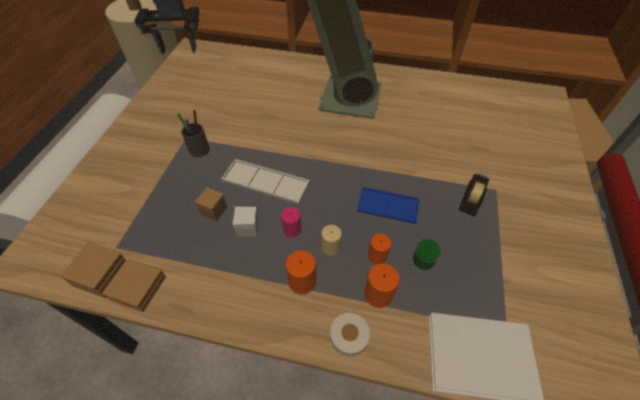

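View pics/top0.png

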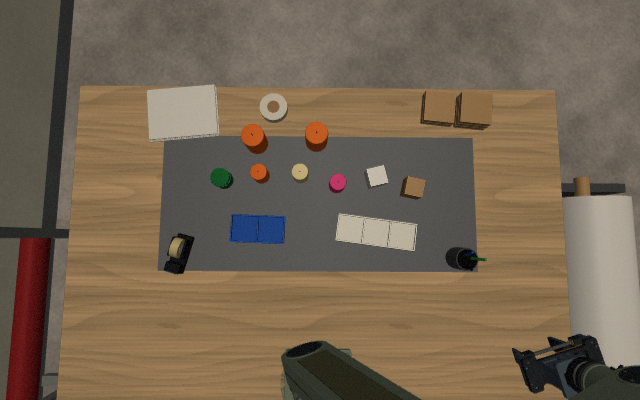

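The orange candidates are the small one (top 259,172) and two larger ones (253,135 and 316,133). I choose the small one. Brown candidates are the small box (413,187) and two larger brown boxes (438,107 and 475,110) off the mat. I choose the box at (413,187). Of the white things, (376,176) is the box, while the notepad-like thing (183,112) and the tape ring (273,107) are look-alikes.

```bash
cat > h.py <<'E'
from workcell import env
import cv2, numpy as np
def cam(n):
    p=env.camera_params(n); return (200/np.tan(np.radians(p['fov_y']/2)),p['cx'],p['cy'],np.array(p['pose']))
def ray(c,uv):
    f,cx,cy,T=c; d=T[:3,:3]@np.array([(uv[0]-cx)/f,(uv[1]-cy)/f,1]); return T[:3,3],d/np.linalg.norm(d)
def onz(c,uv,z):
    o,d=ray(c,uv); return o+d*(z-o[2])/d[2]
def tri(r1,r2):
    A=np.zeros((3,3));b=np.zeros(3)
    for o,d in (r1,r2):
        P=np.eye(3)-np.outer(d,d);A+=P;b+=P@o
    x=np.linalg.solve(A,b); g=np.linalg.norm(np.cross(r1[1],r2[1])@(r1[0]-r2[0]))/np.linalg.norm(np.cross(r1[1],r2[1])); return x,g
def proj(c,X):
    f,cx,cy,T=c; q=T[:3,:3].T@(np.array(X)-T[:3,3]); return np.array([cx+f*q[0]/q[2],cy+f*q[1]/q[2]])
def blobs(im,lo,hi,amin=60,box=None):
    hsv=cv2.cvtColor(im,cv2.COLOR_RGB2HSV); m=cv2.inRange(hsv,np.array(lo),np.array(hi))
    if box: k=np.zeros_like(m);x0,y0,x1,y1=box;k[y0:y1,x0:x1]=m[y0:y1,x0:x1];m=k
    n,l,s,c=cv2.connectedComponentsWithStats(m)
    return [(c[i].round(1).tolist(),int(s[i,4]),s[i,:4].tolist(),l==i) for i in range(1,n) if s[i,4]>=amin]
E
python3 - <<'E'
from h import *
t=cv2.imread('pics/top0.png')[:,:,::-1]; s=cv2.imread('pics/scene0.png')[:,:,::-1]
for nm,uv,uv2 in [('or',(259,172),(380,248)),('pink',(338,183),(291,222)),('cream',(300,172),(331,240)),('kraft',(413,187),(210,204)),('white',(376,176),(245,222)),('green',(221,178),(427,255)),('wt',(350,228),(240,178)),('bt',(258,229),(388,205))]:
    for im,p in((t,uv),(s,uv2)): print(nm,cv2.cvtColor(np.ascontiguousarray(im),cv2.COLOR_RGB2HSV)[p[1]-3:p[1]+4:3,p[0]].tolist(),end=' ')
    print()
a=cv2.resize(t[120:290,150:500],None,fx=2.28,fy=2.28,interpolation=cv2.INTER_CUBIC);cv2.imwrite('pics/topc.png',a[:,:,::-1])
E
```

```text
or [[11, 222, 187], [11, 212, 189], [10, 208, 190]] or [[10, 221, 170], [10, 220, 173], [9, 211, 132]] 
pink [[170, 180, 183], [170, 177, 189], [170, 181, 183]] pink [[171, 188, 171], [170, 187, 151], [172, 175, 109]] 
cream [[21, 94, 190], [21, 93, 190], [21, 94, 189]] cream [[20, 115, 169], [21, 112, 166], [19, 109, 110]] 
kraft [[16, 121, 147], [16, 125, 143], [16, 125, 145]] kraft [[16, 140, 129], [16, 142, 131], [16, 144, 129]] 
white [[20, 30, 193], [18, 34, 197], [18, 32, 194]] white [[16, 43, 174], [17, 44, 170], [17, 41, 118]] 
green [[65, 199, 78], [68, 180, 82], [66, 179, 84]] green [[62, 152, 74], [64, 177, 69], [60, 146, 70]] 
wt [[20, 37, 188], [21, 36, 189], [20, 40, 189]] wt [[19, 49, 172], [19, 50, 167], [20, 50, 170]] 
bt [[110, 181, 79], [110, 193, 90], [109, 203, 103]] bt [[111, 174, 104], [111, 179, 108], [112, 175, 108]]
```

View pics/topc.png

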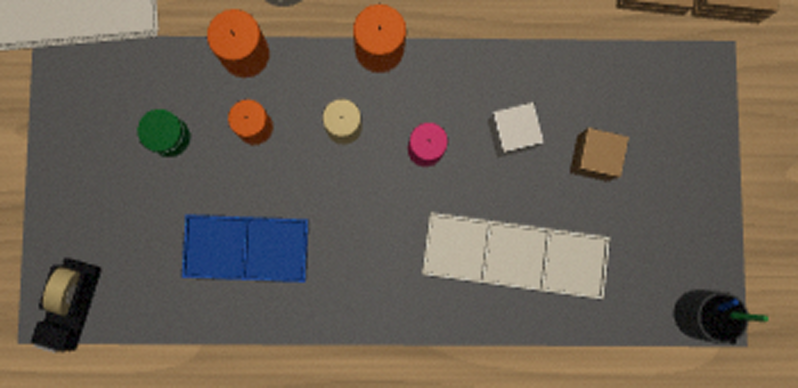

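The crop shows the small orange candle clearly smaller than the two large ones (crop 248,118, against 235,35 and 380,28). The trays and all the wanted parts are clear of each other.

```bash
python3 - <<'E'
from h import *
t=np.ascontiguousarray(cv2.imread('pics/top0.png')[:,:,::-1]); s=np.ascontiguousarray(cv2.imread('pics/scene0.png')[:,:,::-1])
ct,cs=cam('top'),cam('scene')
L={'orange':((6,150,50),(14,255,255),(259,172),(380,248),76,(6,150,150)),'pink':((160,120,40),(179,255,255),(338,183),(291,222),76,(160,120,150)),
'cream':((15,70,60),(30,160,255),(300,172),(331,240),76,(15,70,150)),'kraft':((8,90,40),(24,220,255),(413,187),(210,204),64,(8,90,120)),
'white':((8,15,85),(30,68,255),(376,176),(245,222),64,(8,15,160)),'green':((45,90,20),(85,255,255),(221,178),(427,255),64,(45,90,62))}
def pick(im,lo,hi,uv):
    R=26; return [b for b in blobs(im,lo,hi,15,(uv[0]-R,uv[1]-R,uv[0]+R,uv[1]+R)) if b[3][uv[1]-6:uv[1]+7,uv[0]-6:uv[0]+7].any()]
for k,(lo,hi,u1,u2,h,lt) in L.items():
    b1=max(pick(t,lo,hi,u1),key=lambda b:b[1]);b2=max(pick(s,lo,hi,u2),key=lambda b:b[1]);bt=max(pick(t,lt,hi,u1),key=lambda b:b[1])
    x,g=tri(ray(ct,b1[0]),ray(cs,b2[0])); p=onz(ct,bt[0],h)
    r=cv2.minAreaRect(cv2.findContours(bt[3].astype(np.uint8),0,1)[0][0])
    q=cv2.boxPoints(r); w=np.array([onz(ct,c,h)[:2] for c in q]); e=w[1]-w[0]
    print(k,'tri',x.round(1),'gap',round(g,1),'top',p[:2].round(1),bt[0],bt[2][2:],b2[0],'yaw',(np.degrees(np.arctan2(e[1],e[0]))%90).round(1), np.linalg.norm(np.diff(w,axis=0),axis=1).round())
for k,lo,hi,box in (('wt',(8,15,100),(30,80,255),(325,205,425,260)),('bt',(100,100,50),(120,255,255),(220,205,295,255))):
    b=max(blobs(t,lo,hi,60,box),key=lambda b:b[1]); pts=np.vstack(cv2.findContours(b[3].astype(np.uint8),0,1)[0]); r=cv2.minAreaRect(pts)
    w=np.array([onz(ct,c,12)[:2] for c in cv2.boxPoints(r)]); d=np.diff(w,axis=0)
    print(k,w.mean(0).round(1),np.linalg.norm(d,axis=1).round(1),np.degrees(np.arctan2(d[:,1],d[:,0])).round(1))
for k,u in(('pen',(456,258)),('tape',(178,253)),('bigA',(253,135)),('bigB',(316,133))): print(k,onz(ct,u,80)[:2].round())
E
```

```text
orange tri [652.9 191.9  20.1] gap 2.5 top [648.6 186.4] [257.9, 171.2] [16, 16] [380.1, 254.6] yaw 0.4 [46. 47. 46.]
pink tri [619.1 -57.7  44.1] gap 0.1 top [618.6 -58. ] [337.7, 181.4] [16, 16] [290.8, 221.2] yaw 0.4 [46. 46. 46.]
cream tri [650.3  59.6  43.6] gap 0.4 top [650.1  59.1] [299.5, 171.0] [16, 15] [330.6, 239.4] yaw 0.4 [46. 44. 46.]
kraft tri [ 607.  -297.9   36.4] gap 0.1 top [ 606.6 -297.4] [414.7, 186.3] [21, 21] [210.6, 203.4] yaw 76.5 [56. 56. 56.]
white tri [ 647.2 -179.6   48. ] gap 1.6 top [ 640.3 -180.8] [377.0, 175.3] [21, 21] [244.2, 220.4] yaw 14.5 [55. 55. 55.]
green tri [633.6 307.6  40.3] gap 0.8 top [633.5 306.8] [219.3, 176.5] [21, 18] [426.3, 253.3] yaw 46.7 [56. 56. 56.]
wt [ 467.9 -185.1] [ 90.9 258.2  90.9] [ -7.9 -97.5 170.8]
bt [475.5 195.2] [ 87.8 173.   87.8] [ -0.6 -92.  178.5]
pen [ 388. -412.]
tape [400. 417.]
bigA [761. 203.]
bigB [769.   9.]
```

Emit:
drive_tool(
  motion=[
    [[0.011, 0.017, 0], [0, 0, -0.029]],
    [[0.022, 0.0335, 0], [0, 0, -0.029]],
    [[0.022, 0.0335, 0], [0, 0, -0.029]],
    [[0.022, 0.0335, 0], [0, 0, -0.029]],
    [[0.022, 0.0335, 0], [0, 0, -0.029]],
    [[0.022, 0.0335, 0], [0, 0, -0.029]],
    [[0.022, 0.0335, 0], [0, 0, -0.029]],
    [[0.022, 0.0335, 0], [0, 0, -0.029]],
    [[0.022, 0.0335, 0], [0, 0, -0.029]],
    [[0.022, 0.0335, 0], [0, 0, -0.029]],
  ],
  claw=1,
)

```text
time_s: 0.93
ee_pos: [374.3, -230.5, 213.8]
ee_rot: [180.0, 0.0, -90.1]
force: [-0.4, 0.0, 0.1]
gripper_width: 91.7
```

Emit:
drive_tool(
  motion=[
    [[0.022, 0.0335, 0], [0, 0, 0]],
    [[0.022, 0.0335, 0], [0, 0, 0]],
    [[0.022, 0.0335, 0], [0, 0, 0]],
    [[0.022, 0.0335, 0], [0, 0, 0]],
    [[0.022, 0.0335, 0], [0, 0, 0]],
    [[0.022, 0.0335, 0], [0, 0, 0]],
    [[0.022, 0.0335, 0], [0, 0, 0]],
    [[0.022, 0.0335, 0], [0, 0, 0]],
    [[0.022, 0.0335, 0], [0, 0, 0]],
    [[0.022, 0.0335, 0], [0, 0, 0]],
  ],
)

```text
time_s: 1.77
ee_pos: [594.3, 104.6, 213.5]
ee_rot: [179.9, -0.0, -89.9]
force: [1.0, -1.4, -0.0]
gripper_width: 91.5
```

Emit:
drive_tool(
  motion=[
    [[0.02, 0.03, 0], [0, 0, 0]],
    [[0.018, 0.028, 0], [0, 0, 0]],
    [[0.012, 0.018, 0], [0, 0, 0]],
    [[0.0043, 0.006, 0], [0, 0, 0]],
    [[0, 0, 0], [0, 0, 0]],
    [[0, 0, 0], [0, 0, 0]],
    [[0, 0, 0], [0, 0, 0]],
    [[0, 0, 0], [0, 0, 0]],
    [[0, 0, 0], [0, 0, 0]],
    [[0, 0, 0], [0, 0, 0]],
  ],
)

```text
time_s: 2.6
ee_pos: [647.9, 183.7, 214.5]
ee_rot: [-180.0, -0.0, -90.0]
force: [-0.2, -0.3, -1.0]
gripper_width: 91.1
```

```bash
cat > w.py <<'E'
from h import *
import sys
s=env.state(); c=cam('wrist'); im=env.grab_frame('wrist'); cv2.imwrite(f'pics/{sys.argv[1]}.png',im[:,:,::-1]); np.savez(f'pics/{sys.argv[1]}.npz',f=c[0],cx=c[1],cy=c[2],T=c[3])
print(s['ee_pos'],s['ee_rot'],s['time_s'],s['qpos']); print(c[0],c[1],c[2],c[3].round(3).tolist())
E
python3 w.py w1
```

```text
[647.9146123  183.71290834 214.46061695] [-1.79977516e+02 -5.25215565e-03 -9.00149555e+01] 2.6 [ 1.48573886e+01  2.73470400e+01  7.52928158e+01 -1.11174442e-02
  7.73397615e+01  1.04874778e+02]
298.228411044918 324.8526829781593 207.35860036668532 [[-0.001, -0.961, -0.278, 726.506], [-1.0, 0.001, 0.001, 183.58], [-0.0, 0.278, -0.961, 384.17], [0.0, 0.0, 0.0, 1.0]]
```

View pics/w1.png

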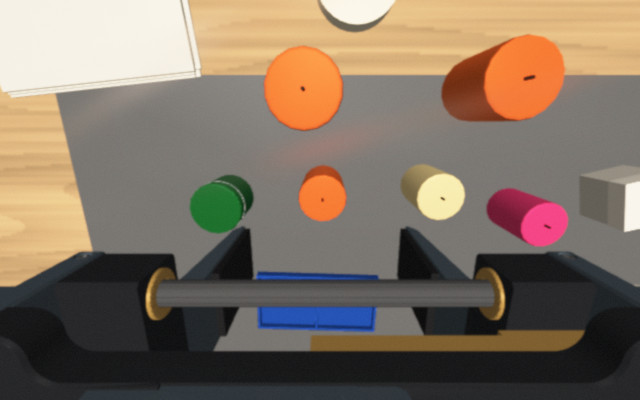

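Wrist view: the small orange candle (323,193) has its green (218,207) and cream (440,197) neighbours clear of the fingers. The large candles sit at the top (303,88 and 527,77).

```bash
cat > m.py <<'E'
from h import *
def load(n):
    z=np.load(f'pics/{n}.npz'); return (float(z['f']),float(z['cx']),float(z['cy']),z['T']), np.ascontiguousarray(cv2.imread(f'pics/{n}.png')[:,:,::-1])
E
python3 - <<'E'
from m import *
c,im=load('w1'); ct=cam('top')
for k,u,z in (('orange',(323,200),80),('pink',(548,226),80),('cream',(443,198),80)): print(k,onz(c,u,z)[:2].round(1))
hsv=cv2.cvtColor(im,cv2.COLOR_RGB2HSV); print(hsv[200,318],hsv[175,323],hsv[207,210],hsv[195,240])
for k,lo,hi,box,z in (('orange',(5,120,200),(16,255,255),(285,150,360,230),76),('pink',(160,120,200),(179,255,255),(480,180,570,250),76),('green',(50,100,95),(80,255,255),(180,170,260,240),64),('cream',(15,50,225),(35,200,255),(400,160,470,225),76)):
  for b in blobs(im,lo,hi,150,box): print(k,b[:3],onz(c,b[0],z)[:2].round(1))
for n in('bigA',(303,88),(252,134)),('bigB',(529,78),(316,131)):
  print(n[0],tri(ray(c,n[1]),ray(ct,n[2])))
E
```

```text
orange [646.5 185.7]
pink [617.3 -57.4]
cream [648.6  59.5]
[ 11 201 248] [ 10 204 233] [ 66 188 114] [ 60  61 105]
orange ([322.0, 197.4], 1707, [299, 175, 47, 46]) [648.3 186.8]
pink ([544.0, 223.9], 1551, [521, 202, 47, 44]) [618.3 -55.7]
green ([215.3, 207.7], 1979, [190, 182, 51, 51]) [633.4 306.3]
cream ([440.5, 196.2], 1633, [418, 174, 46, 46]) [649.5  60.7]
bigA (array([753.83646865, 201.32503728, 113.48803271]), np.float64(2.0095925130002192))
bigB (array([763.51961554,   9.80323609, 110.96927544]), np.float64(4.516260215525319))
```

Emit:
drive_tool(
  motion=[
    [[0.0004, 0.003, -0.015], [0, 0, 0]],
    [[0, 0, -0.03], [0, 0, 0]],
    [[0, 0, -0.035], [0, 0, 0]],
    [[0, 0, -0.035], [0, 0, 0]],
    [[0, 0, -0.03], [0, 0, 0]],
    [[0, 0, -0.022], [0, 0, 0]],
    [[0, 0, -0.014], [0, 0, 0]],
    [[0, 0, -0.007], [0, 0, 0]],
    [[0, 0, 0], [0, 0, 0]],
    [[0, 0, 0], [0, 0, 0]],
  ],
)

```text
time_s: 3.48
ee_pos: [649.0, 187.6, 26.6]
ee_rot: [-179.9, 0.0, -90.0]
force: [0.0, 0.3, 0.9]
gripper_width: 91.2
```

Emit:
drive_tool(
  motion=[
    [[0, 0, 0], [0, 0, 0]],
    [[0, 0, 0], [0, 0, 0]],
    [[0, 0, 0], [0, 0, 0]],
    [[0, 0, 0], [0, 0, 0]],
    [[0, 0, 0], [0, 0, 0]],
    [[0, 0, 0], [0, 0, 0]],
    [[0, 0, 0], [0, 0, 0]],
    [[0, 0, 0], [0, 0, 0]],
    [[0, 0, 0], [0, 0, 0]],
    [[0, 0, 0], [0, 0, 0]],
  ],
  claw=0.45,
  force=20,
)

```text
time_s: 4.32
ee_pos: [648.6, 187.5, 26.2]
ee_rot: [-180.0, -0.0, -89.9]
force: [0.0, -1.2, 2.5]
gripper_width: 51.8
```

Emit:
drive_tool(
  motion=[
    [[0, 0, 0.02], [0, 0, 0]],
    [[0, 0, 0.035], [0, 0, 0]],
    [[0, 0, 0.035], [0, 0, 0]],
    [[0, 0, 0.035], [0, 0, 0]],
    [[-0.01, -0.015, 0.02], [0, 0, 0]],
    [[-0.017, -0.029, 0], [0, 0, 0]],
    [[-0.017, -0.029, 0], [0, 0, 0]],
    [[-0.017, -0.029, 0], [0, 0, 0]],
    [[-0.017, -0.029, 0], [0, 0, 0]],
    [[-0.017, -0.029, 0], [0, 0, 0]],
  ],
)

```text
time_s: 5.15
ee_pos: [552.2, 26.7, 170.4]
ee_rot: [179.9, 0.0, -89.9]
force: [0.3, -0.3, -1.8]
gripper_width: 51.7
```

Emit:
drive_tool(
  motion=[
    [[-0.017, -0.029, 0], [0, 0, 0]],
    [[-0.017, -0.029, 0], [0, 0, 0]],
    [[-0.017, -0.029, 0], [0, 0, 0]],
    [[-0.014, -0.025, 0], [0, 0, 0]],
    [[-0.009, -0.016, 0], [0, 0, 0]],
    [[0, 0, 0], [0, 0, 0]],
    [[0, 0, 0], [0, 0, 0]],
    [[0, 0, 0], [0, 0, 0]],
    [[0, 0, 0], [0, 0, 0]],
    [[0, 0, 0], [0, 0, 0]],
  ],
)

```text
time_s: 5.98
ee_pos: [480.1, -99.5, 170.8]
ee_rot: [180.0, 0.0, -89.9]
force: [-0.5, -0.3, -2.1]
gripper_width: 51.8
```

```bash
python3 w.py w2
```

```text
[480.07334377 -99.47837178 170.80258912] [ 1.79996373e+02  1.35507545e-02 -8.98741455e+01] 5.9833 [-1.30594056e+01  1.26650500e+01  1.04250440e+02  1.38678039e-02
  6.30911326e+01  7.68084626e+01]
298.228411044918 324.8526829781593 207.35860036668532 [[0.002, -0.96, -0.279, 558.74], [-1.0, -0.002, 0.0, -99.464], [-0.001, 0.279, -0.96, 340.458], [0.0, 0.0, 0.0, 1.0]]
```

View pics/w2.png

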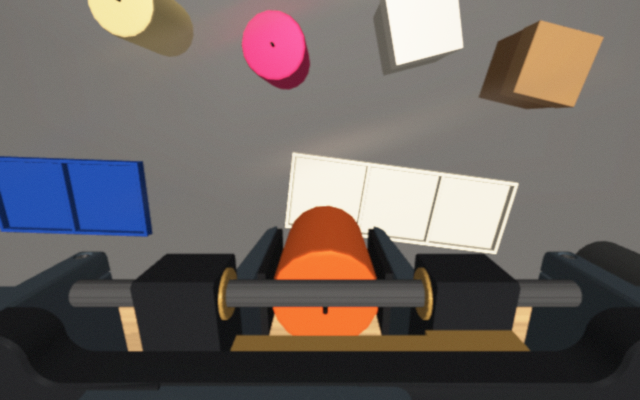

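The candle is held upright. The white tray's rim corners show at about (292,153), (517,183) and (497,252), and the white and kraft boxes at top right.

```bash
python3 - <<'E'
from m import *
c,im=load('w2')
A,B,C=[onz(c,u,12)[:2] for u in((292.5,153),(517,183),(497,251.5))]
print(A,B,C,np.linalg.norm(A-B),np.linalg.norm(B-C)); d=A-B; print('yaw',np.degrees(np.arctan2(d[1],d[0]))-90,'centre',(A+C)/2)
# line fits on white mask
P=[onz(c,u,12)[:2] for u in((2,157.5),(144,161.5),(151,235))]; print(P)
E
```

```text
[525.01672348 -64.03410151] [ 492.27449759 -314.47894151] [ 408.80995483 -305.66440037] 252.57607019821924 83.9286961278472
yaw -7.448392674932762 centre [ 466.91333915 -184.84925094]
[array([519.5396192 , 254.11988098]), array([515.47322356,  99.34086598]), array([429.08130532, 105.52986434])]
```

Emit:
drive_tool(
  motion=[
    [[-0.0015, -0.002, -0.015], [0, 0, 0]],
    [[0, 0, -0.03], [0, 0, 0]],
    [[0, 0, -0.03], [0, 0, 0]],
    [[0, 0, -0.025], [0, 0, 0]],
    [[0, 0, -0.018], [0, 0, 0]],
    [[0, 0, -0.012], [0, 0, 0]],
    [[0, 0, -0.006], [0, 0, 0]],
    [[0, 0, -0.0035], [0, 0, 0]],
    [[0, 0, 0], [0, 0, 0]],
    [[0, 0, 0], [0, 0, 0]],
  ],
)

```text
time_s: 6.87
ee_pos: [478.8, -102.4, 32.1]
ee_rot: [-179.9, -0.0, -89.9]
force: [-0.5, 0.1, -1.1]
gripper_width: 51.7
```

Emit:
drive_tool(
  motion=[
    [[0, 0, -0.001], [0, 0, 0]],
    [[0, 0, -0.0008], [0, 0, 0]],
    [[0, 0, 0], [0, 0, 0]],
    [[0, 0, 0], [0, 0, 0]],
    [[0, 0, 0], [0, 0, 0]],
    [[0, 0, 0], [0, 0, 0]],
    [[0, 0, 0], [0, 0, 0]],
    [[0, 0, 0], [0, 0, 0]],
    [[0, 0, 0], [0, 0, 0]],
    [[0, 0, 0], [0, 0, 0]],
  ],
)

```text
time_s: 7.7
ee_pos: [478.6, -102.5, 30.2]
ee_rot: [-179.9, -0.0, -90.0]
force: [0.2, -0.2, 6.3]
gripper_width: 51.8
```

Emit:
drive_tool(
  motion=[
    [[0, 0, 0], [0, 0, 0]],
    [[0, 0, 0], [0, 0, 0]],
    [[0, 0, 0], [0, 0, 0]],
    [[0, 0, 0], [0, 0, 0]],
    [[0, 0, 0], [0, 0, 0]],
    [[0, 0, 0], [0, 0, 0]],
    [[0, 0, 0.015], [0, 0, 0]],
    [[0, 0, 0.035], [0, 0, 0]],
    [[0, 0, 0.04], [0, 0, 0]],
    [[0, 0, 0.04], [0, 0, 0]],
  ],
  claw=1,
)

```text
time_s: 8.53
ee_pos: [477.3, -102.2, 160.6]
ee_rot: [179.9, 0.0, -90.0]
force: [1.3, -0.2, -0.6]
gripper_width: 91.2
```

```bash
python3 - <<'E'
from m import *
c,im=load('w2')
for k,q in(('kraft',((541,21),(602,38),(574,106),(512,92))),):
    w=np.array([onz(c,u,64)[:2] for u in q]); d=np.diff(w,axis=0); print(k,w.mean(0),np.linalg.norm(d,axis=1),np.degrees(np.arctan2(d[:,1],d[:,0])))
E
python3 w.py w3
```

```text
kraft [ 604.27106261 -295.95911497] [54.43450919 54.44702926 57.58936304] [-103.08536691  168.71037285   78.57363021]
[ 477.25857961 -102.19694337  160.63935918] [ 1.79877983e+02  2.28897875e-02 -8.99544556e+01] 8.5333 [-1.34322732e+01  1.30691637e+01  1.05325681e+02 -7.01577213e-03
  6.17291467e+01  7.65254876e+01]
298.228411044918 324.8526829781593 207.35860036668532 [[0.0, -0.96, -0.281, 556.259], [-1.0, -0.001, 0.001, -102.314], [-0.001, 0.281, -0.96, 330.143], [0.0, 0.0, 0.0, 1.0]]
```

View pics/w3.png

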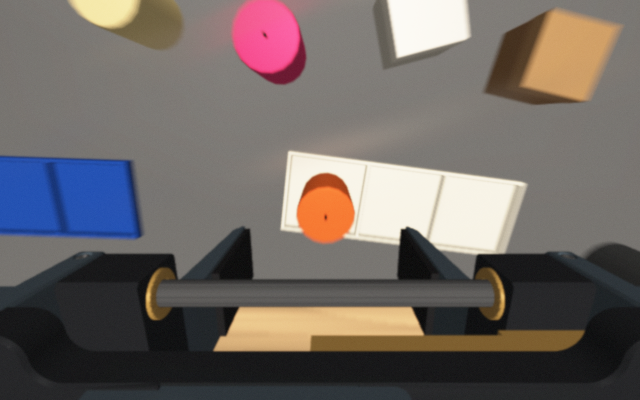

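The orange candle stands upright in the left pocket (325,207). Kraft box next (560,55).

Emit:
drive_tool(
  motion=[
    [[0.01, -0.015, 0.005], [0, 0, -0.022]],
    [[0.018, -0.027, 0], [0, 0, -0.022]],
    [[0.02, -0.03, 0], [0, 0, -0.022]],
    [[0.02, -0.03, 0], [0, 0, -0.022]],
    [[0.02, -0.03, 0], [0, 0, -0.022]],
    [[0.0185, -0.029, 0], [0, 0, -0.022]],
    [[0.014, -0.021, 0], [0, 0, -0.022]],
    [[0.008, -0.013, 0], [0, 0, -0.022]],
    [[0, 0, 0], [0, 0, -0.022]],
    [[0, 0, 0], [0, 0, -0.02]],
  ],
)

```text
time_s: 9.42
ee_pos: [606.2, -297.6, 163.6]
ee_rot: [179.9, 0.0, -102.6]
force: [-0.5, -0.1, 0.4]
gripper_width: 91.1
```

```bash
python3 w.py w4
```

```text
[ 606.24363543 -297.58547023  163.55281526] [ 1.79902675e+02  3.68235061e-02 -1.02579953e+02] 9.4167 [-2.71262024e+01  2.92248266e+01  7.94737751e+01  1.18157468e-02
  7.14048522e+01  7.54499412e+01]
298.228411044918 324.8526829781593 207.35860036668532 [[-0.218, -0.937, -0.273, 683.271], [-0.976, 0.209, 0.062, -315.028], [-0.001, 0.28, -0.96, 333.094], [0.0, 0.0, 0.0, 1.0]]
```

View pics/w4.png

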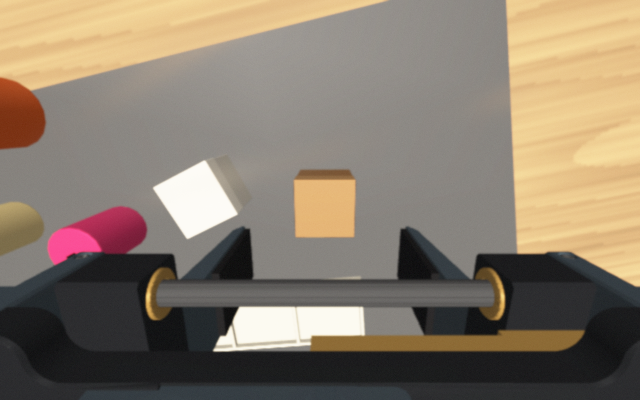

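The kraft box (295–355, 179–237) is square to the jaws and centred between the fingers.

```bash
python3 - <<'E'
from m import *
c,im=load('w4')
for k,q in(('kraft',((295,179),(355,179),(355,237),(296,237))),('white',((153,186),(208,160),(238,213),(187,238)))):
    w=np.array([onz(c,u,64)[:2] for u in q]); d=np.diff(w,axis=0); print(k,w.mean(0),np.linalg.norm(d,axis=1),np.degrees(np.arctan2(d[:,1],d[:,0])))
E
```

```text
kraft [ 605.15416731 -297.65116649] [54.87619711 56.9309796  57.11793067] [-102.59295973  169.01835488   77.42004425]
white [ 639.65433006 -182.23720149] [58.40899565 54.89242837 57.46305701] [ -78.49806955 -167.95355033  103.63956849]
```

Emit:
drive_tool(
  motion=[
    [[0, 0, -0.015], [0, 0, 0]],
    [[0, 0, -0.03], [0, 0, 0]],
    [[0, 0, -0.03], [0, 0, 0]],
    [[0, 0, -0.025], [0, 0, 0]],
    [[0, 0, -0.018], [0, 0, 0]],
    [[0, 0, -0.012], [0, 0, 0]],
    [[0, 0, -0.009], [0, 0, 0]],
    [[0, 0, -0.003], [0, 0, 0]],
    [[0, 0, 0], [0, 0, 0]],
    [[0, 0, 0], [0, 0, 0]],
  ],
)

```text
time_s: 10.3
ee_pos: [607.3, -297.6, 23.9]
ee_rot: [-179.9, -0.0, -102.4]
force: [-0.6, 0.8, -0.6]
gripper_width: 91.5
```

Emit:
drive_tool(
  motion=[
    [[0, 0, 0], [0, 0, 0]],
    [[0, 0, 0], [0, 0, 0]],
    [[0, 0, 0], [0, 0, 0]],
    [[0, 0, 0], [0, 0, 0]],
    [[0, 0, 0], [0, 0, 0]],
    [[0, 0, 0], [0, 0, 0]],
    [[0, 0, 0], [0, 0, 0]],
    [[0, 0, 0], [0, 0, 0]],
    [[0, 0, 0], [0, 0, 0]],
    [[0, 0, 0], [0, 0, 0]],
  ],
  claw=0.45,
  force=20,
)

```text
time_s: 11.13
ee_pos: [606.6, -297.4, 22.8]
ee_rot: [-180.0, -0.0, -102.4]
force: [-0.5, -0.7, 1.0]
gripper_width: 55.9
```

Emit:
drive_tool(
  motion=[
    [[0, 0, 0.02], [0, 0, 0]],
    [[0, 0, 0.035], [0, 0, 0]],
    [[0, 0, 0.035], [0, 0, 0]],
    [[-0.01, 0.002, 0.03], [0, 0, 0.021]],
    [[-0.025, 0.005, 0.01], [0, 0, 0.021]],
    [[-0.032, 0.006, 0], [0, 0, 0.021]],
    [[-0.032, 0.006, 0], [0, 0, 0.021]],
    [[-0.028, 0.005, 0], [0, 0, 0]],
    [[-0.016, 0.003, 0], [0, 0, 0]],
    [[-0.007, 0.002, 0], [0, 0, 0]],
  ],
)

```text
time_s: 11.97
ee_pos: [453.7, -267.5, 152.4]
ee_rot: [179.9, 0.0, -97.7]
force: [-0.7, -0.1, -1.4]
gripper_width: 55.8
```

Emit:
drive_tool(
  motion=[
    [[0, 0, -0.015], [0, 0, 0]],
    [[0, 0, -0.03], [0, 0, 0]],
    [[0, 0, -0.03], [0, 0, 0]],
    [[0, 0, -0.02], [0, 0, 0]],
    [[0, 0, -0.014], [0, 0, 0]],
    [[0, 0, -0.008], [0, 0, 0]],
    [[0, 0, -0.004], [0, 0, 0]],
    [[0, 0, 0], [0, 0, 0]],
    [[0, 0, 0], [0, 0, 0]],
    [[0, 0, 0], [0, 0, 0]],
  ],
)

```text
time_s: 12.8
ee_pos: [457.5, -268.8, 32.6]
ee_rot: [-179.9, -0.1, -97.6]
force: [-0.7, 0.3, -1.1]
gripper_width: 55.8
```

Emit:
drive_tool(
  motion=[
    [[-0.0005, 0, -0.002], [0, 0, 0]],
    [[0, 0, -0.002], [0, 0, 0]],
    [[0, 0, -0.0013], [0, 0, 0]],
    [[0, 0, -0.0007], [0, 0, 0]],
    [[0, 0, 0], [0, 0, 0]],
    [[0, 0, 0], [0, 0, 0]],
    [[0, 0, 0], [0, 0, 0]],
    [[0, 0, 0], [0, 0, 0]],
    [[0, 0, 0], [0, 0, 0]],
    [[0, 0, 0], [0, 0, 0]],
  ],
)

```text
time_s: 13.63
ee_pos: [456.2, -268.5, 26.8]
ee_rot: [-180.0, -0.0, -97.6]
force: [-0.9, 0.2, 6.6]
gripper_width: 55.9
```

Emit:
drive_tool(
  motion=[
    [[0, 0, 0], [0, 0, 0]],
    [[0, 0, 0], [0, 0, 0]],
    [[0, 0, 0], [0, 0, 0]],
    [[0, 0, 0], [0, 0, 0]],
    [[0, 0, 0], [0, 0, 0]],
    [[0, 0, 0], [0, 0, 0]],
    [[0, 0, 0.015], [0, 0, 0]],
    [[0, 0, 0.035], [0, 0, 0]],
    [[0, 0, 0.04], [0, 0, 0]],
    [[0, 0, 0.04], [0, 0, 0]],
  ],
  claw=1,
)

```text
time_s: 14.47
ee_pos: [455.4, -267.9, 156.6]
ee_rot: [179.9, 0.0, -97.6]
force: [0.3, -1.4, -0.1]
gripper_width: 91.3
```

Emit:
drive_tool(
  motion=[
    [[0.0047, 0.0151, 0.01], [0, 0, 0.11]],
    [[0.0094, 0.0302, 0], [0, 0, 0.11]],
    [[0.0094, 0.0302, 0], [0, 0, 0.11]],
    [[0.0094, 0.0302, 0], [0, 0, 0.11]],
    [[0.0094, 0.0302, 0], [0, 0, 0.11]],
    [[0.0094, 0.0302, 0], [0, 0, 0.11]],
    [[0.0094, 0.0302, 0], [0, 0, 0.11]],
    [[0.0094, 0.0302, 0], [0, 0, 0.11]],
    [[0.0094, 0.0302, 0], [0, 0, 0.11]],
    [[0.0094, 0.0302, 0], [0, 0, 0.11]],
  ],
)

```text
time_s: 15.3
ee_pos: [545.5, 20.1, 165.6]
ee_rot: [180.0, -0.0, -34.3]
force: [0.6, -0.1, -0.3]
gripper_width: 90.8
```

Emit:
drive_tool(
  motion=[
    [[0.0094, 0.0302, 0], [0, 0, 0.11]],
    [[0.0094, 0.0302, 0], [0, 0, 0.11]],
    [[0.0094, 0.0302, 0], [0, 0, 0.11]],
    [[0.0094, 0.0302, 0], [0, 0, 0.11]],
    [[0.0094, 0.0302, 0], [0, 0, 0.031]],
    [[0.0094, 0.0302, 0], [0, 0, 0]],
    [[0.0094, 0.0302, 0], [0, 0, 0]],
    [[0.0094, 0.0302, 0], [0, 0, 0]],
    [[0.007, 0.024, 0], [0, 0, 0]],
    [[0.005, 0.015, 0], [0, 0, 0]],
  ],
)

```text
time_s: 16.13
ee_pos: [632.8, 302.0, 165.0]
ee_rot: [-180.0, 0.0, -7.5]
force: [-0.1, -0.7, -0.7]
gripper_width: 91.4
```

```bash
python3 w.py w5; python3 - <<'E'
from m import *
im=env.grab_frame('top'); cv2.imwrite('pics/top1.png',cv2.resize(im[120:290,150:500],None,fx=2.28,fy=2.28,interpolation=cv2.INTER_CUBIC)[:,:,::-1])
E
```

```text
[632.76381432 302.03503722 164.98376889] [-1.79959506e+02  1.35452955e-02 -7.51646579e+00] 16.1333 [2.45567321e+01 3.14734638e+01 7.52884167e+01 4.33497495e-02
 7.32280997e+01 3.20606972e+01]
298.228411044918 324.8526829781593 207.35860036668532 [[0.991, -0.126, -0.037, 642.989], [-0.131, -0.953, -0.275, 379.878], [-0.001, 0.277, -0.961, 334.7], [0.0, 0.0, 0.0, 1.0]]
```

View pics/w5.png

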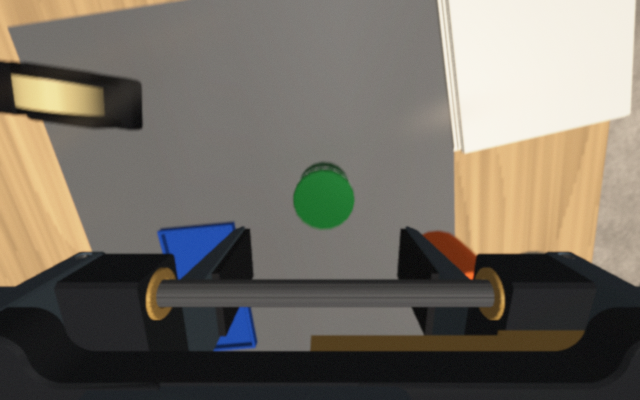

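View pics/top1.png

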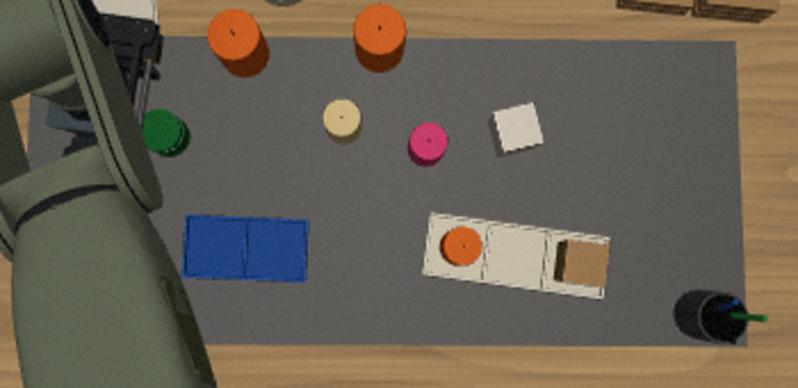

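Orange and kraft sit in the outer pockets of the white tray (top crop 462,246 and 585,263). The green tin (323,198) is centred under the gripper.

```bash
python3 - <<'E'
from m import *
c,im=load('w5')
for b in blobs(im,(50,150,95),(80,255,255),500,(280,140,370,240)): print(b[:3],onz(c,b[0],64)[:2].round(1))
for z in(0,60): print(onz(c,(455,152),z)[:2])
E
```

```text
([323.3, 198.9], 2647, [294, 171, 59, 57]) [632.2 310.9]
[781.44372181 328.66472597]
[756.6235263  337.84548593]
```

```bash
python3 w.py w6 | head -1;  python3 - <<'E'
from m import *
c,im=load('w6')
for b in blobs(im,(50,150,95),(80,255,255),500,(280,140,370,240)): print(b[:3],onz(c,b[0],64)[:2].round(1))
E
```

```text
[632.74562711 301.73688629 164.66943015] [-1.79972333e+02  1.56196549e-02 -7.46269492e+00] 16.2333 [2.45398588e+01 3.14755445e+01 7.53306391e+01 3.31565724e-02
([323.0, 200.9], 2673, [294, 173, 59, 57]) [631.6 308.8]
```

Emit:
drive_tool(
  motion=[
    [[0, 0.0055, -0.015], [0, 0, 0]],
    [[0, 0, -0.03], [0, 0, 0]],
    [[0, 0, -0.03], [0, 0, 0]],
    [[0, 0, -0.025], [0, 0, 0]],
    [[0, 0, -0.018], [0, 0, 0]],
    [[0, 0, -0.012], [0, 0, 0]],
    [[0, 0, -0.008], [0, 0, 0]],
    [[0, 0, -0.003], [0, 0, 0]],
    [[0, 0, 0], [0, 0, 0]],
    [[0, 0, 0], [0, 0, 0]],
  ],
)

```text
time_s: 17.12
ee_pos: [633.3, 304.7, 25.9]
ee_rot: [-179.9, -0.1, -7.6]
force: [0.6, -0.5, -0.2]
gripper_width: 91.2
```

Emit:
drive_tool(
  motion=[
    [[0, 0, 0], [0, 0, 0]],
    [[0, 0, 0], [0, 0, 0]],
    [[0, 0, 0], [0, 0, 0]],
    [[0, 0, 0], [0, 0, 0]],
    [[0, 0, 0], [0, 0, 0]],
    [[0, 0, 0], [0, 0, 0]],
    [[0, 0, 0], [0, 0, 0]],
    [[0, 0, 0], [0, 0, 0]],
    [[0, 0, 0], [0, 0, 0]],
    [[0, 0, 0], [0, 0, 0]],
  ],
  claw=0.5,
  force=20,
)

```text
time_s: 17.95
ee_pos: [632.4, 304.7, 24.9]
ee_rot: [-180.0, 0.0, -7.6]
force: [-0.4, -0.9, 2.2]
gripper_width: 57.6
```

Emit:
drive_tool(
  motion=[
    [[0, 0, 0.02], [0, 0, 0]],
    [[0, 0, 0.035], [0, 0, 0]],
    [[0, 0, 0.035], [0, 0, 0]],
    [[0, 0, 0.035], [0, 0, 0]],
    [[-0.005, -0.015, 0.02], [0, 0, 0]],
    [[-0.01, -0.03, 0.005], [0, 0, 0]],
    [[-0.0115, -0.034, 0], [0, 0, 0]],
    [[-0.0115, -0.034, 0], [0, 0, 0]],
    [[-0.0115, -0.034, 0], [0, 0, 0]],
    [[-0.0115, -0.034, 0], [0, 0, 0]],
  ],
)

```text
time_s: 18.78
ee_pos: [570.6, 122.1, 174.1]
ee_rot: [180.0, 0.0, -7.6]
force: [1.1, -0.8, -1.9]
gripper_width: 57.8
```

Emit:
drive_tool(
  motion=[
    [[-0.0115, -0.034, 0], [0, 0, 0]],
    [[-0.0115, -0.034, 0], [0, 0, 0]],
    [[-0.0115, -0.034, 0], [0, 0, 0]],
    [[-0.0115, -0.034, 0], [0, 0, 0]],
    [[-0.0115, -0.034, 0], [0, 0, 0]],
    [[-0.0115, -0.034, 0], [0, 0, 0]],
    [[-0.0115, -0.034, 0], [0, 0, 0]],
    [[-0.01, -0.03, 0], [0, 0, 0]],
    [[-0.007, -0.022, 0], [0, 0, 0]],
    [[-0.003, -0.01, 0], [0, 0, 0]],
  ],
)

```text
time_s: 19.62
ee_pos: [469.8, -179.0, 174.3]
ee_rot: [179.9, 0.0, -7.8]
force: [0.6, 0.2, -1.2]
gripper_width: 57.6
```

```bash
python3 w.py w7; python3 w.py w7|head -1
```

```text
[ 469.84349337 -179.0178756   174.33462421] [ 1.79935136e+02  2.51829434e-02 -7.77549601e+00] 19.6167 [-2.21221079e+01  1.35864468e+01  1.02428150e+02 -7.68641088e-02
  6.39937481e+01 -1.43129185e+01]
298.228411044918 324.8526829781593 207.35860036668532 [[0.991, -0.13, -0.039, 480.512], [-0.136, -0.952, -0.276, -100.926], [-0.001, 0.279, -0.96, 343.903], [0.0, 0.0, 0.0, 1.0]]
[ 470.01955198 -179.35091077  174.34930477] [ 1.79908065e+02  1.91218417e-02 -7.78725766e+00] 19.6667 [-22.13320012  13.60437029 102.40109119  -0.10437736  63.9903223
```

View pics/w7.png

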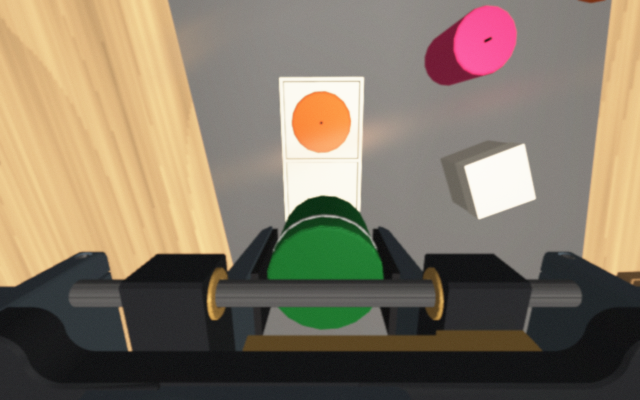

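Emit:
drive_tool(
  motion=[
    [[-0.0025, -0.0075, -0.015], [0, 0, 0]],
    [[0, 0, -0.03], [0, 0, 0]],
    [[0, 0, -0.03], [0, 0, 0]],
    [[0, 0, -0.025], [0, 0, 0]],
    [[0, 0, -0.018], [0, 0, 0]],
    [[0, 0, -0.011], [0, 0, 0]],
    [[0, 0, -0.006], [0, 0, 0]],
    [[0, 0, 0], [0, 0, 0]],
    [[0, 0, 0], [0, 0, 0]],
    [[0, 0, 0], [0, 0, 0]],
  ],
)

```text
time_s: 20.55
ee_pos: [469.6, -183.7, 40.5]
ee_rot: [180.0, -0.1, -7.6]
force: [-0.2, 0.0, -2.1]
gripper_width: 57.9
```

Emit:
drive_tool(
  motion=[
    [[-0.0015, -0.003, -0.005], [0, 0, 0]],
    [[0, 0, -0.0035], [0, 0, 0]],
    [[0, 0, -0.002], [0, 0, 0]],
    [[0, 0, -0.001], [0, 0, 0]],
    [[0, 0, 0], [0, 0, 0]],
    [[0, 0, 0], [0, 0, 0]],
    [[0, 0, 0], [0, 0, 0]],
    [[0, 0, 0], [0, 0, 0]],
    [[0, 0, 0], [0, 0, 0]],
    [[0, 0, 0], [0, 0, 0]],
  ],
)

```text
time_s: 21.38
ee_pos: [466.9, -187.0, 28.8]
ee_rot: [180.0, -0.0, -7.6]
force: [-2.4, 0.4, 5.7]
gripper_width: 57.9
```

Contact. Open and rise.

Emit:
drive_tool(
  motion=[
    [[0, 0, 0], [0, 0, 0]],
    [[0, 0, 0], [0, 0, 0]],
    [[0, 0, 0], [0, 0, 0]],
    [[0, 0, 0], [0, 0, 0]],
    [[0, 0, 0], [0, 0, 0]],
    [[0, 0, 0], [0, 0, 0]],
    [[0, 0, 0.015], [0, 0, 0]],
    [[0, 0, 0.035], [0, 0, 0]],
    [[0, 0, 0.04], [0, 0, 0]],
    [[0, 0, 0.04], [0, 0, 0]],
  ],
  claw=1,
)

```text
time_s: 22.22
ee_pos: [466.4, -186.5, 159.1]
ee_rot: [-180.0, 0.1, -7.6]
force: [1.2, -0.4, -0.4]
gripper_width: 91.2
```

Emit:
drive_tool(
  motion=[
    [[0.012, 0.01, 0.005], [0, 0, 0.011]],
    [[0.024, 0.02, 0], [0, 0, 0.02]],
    [[0.026, 0.0225, 0], [0, 0, 0.02]],
    [[0.026, 0.0225, 0], [0, 0, 0.02]],
    [[0.026, 0.0225, 0], [0, 0, 0.02]],
    [[0.02, 0.017, 0], [0, 0, 0.015]],
    [[0.012, 0.01, 0], [0, 0, 0]],
    [[0.006, 0.005, 0], [0, 0, 0]],
    [[0, 0, 0], [0, 0, 0]],
    [[0, 0, 0], [0, 0, 0]],
  ],
)

```text
time_s: 23.05
ee_pos: [618.4, -57.7, 162.8]
ee_rot: [180.0, 0.1, -1.5]
force: [0.1, -0.6, 0.5]
gripper_width: 91.5
```

```bash
python3 w.py w8|head -1;  python3 - <<'E'
from m import *
c,im=load('w8')
for b in blobs(im,(160,120,190),(179,255,255),500): print(b[:3],onz(c,b[0],76)[:2].round(1))
E
```

```text
[618.39954348 -57.65676125 162.79289135] [ 1.79977171e+02  7.40971492e-02 -1.52953417e+00] 23.05 [-6.37187645e+00  2.44268980e+01  8.77398808e+01 -3.13010653e-02
([323.6, 210.4], 2367, [296, 184, 56, 54]) [617. -56.]
```

View pics/w8.png

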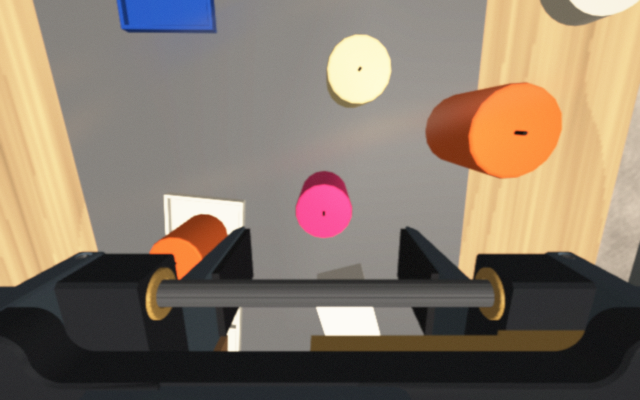

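The pink candle (323,207) is centred between the fingers, the cream one (359,68) and the large orange one (505,130) are clear.

Emit:
drive_tool(
  motion=[
    [[-0.0005, 0.001, -0.015], [0, 0, 0]],
    [[0, 0, -0.03], [0, 0, 0]],
    [[0, 0, -0.03], [0, 0, 0]],
    [[0, 0, -0.025], [0, 0, 0]],
    [[0, 0, -0.018], [0, 0, 0]],
    [[0, 0, -0.012], [0, 0, 0]],
    [[0, 0, -0.006], [0, 0, 0]],
    [[0, 0, -0.001], [0, 0, 0]],
    [[0, 0, 0], [0, 0, 0]],
    [[0, 0, 0], [0, 0, 0]],
  ],
)

```text
time_s: 23.93
ee_pos: [619.4, -56.7, 27.5]
ee_rot: [180.0, -0.1, -1.6]
force: [0.5, 0.4, -0.3]
gripper_width: 91.2
```

Emit:
drive_tool(
  motion=[
    [[0, 0, 0], [0, 0, 0]],
    [[0, 0, 0], [0, 0, 0]],
    [[0, 0, 0], [0, 0, 0]],
    [[0, 0, 0], [0, 0, 0]],
    [[0, 0, 0], [0, 0, 0]],
    [[0, 0, 0], [0, 0, 0]],
    [[0, 0, 0], [0, 0, 0]],
    [[0, 0, 0], [0, 0, 0]],
    [[0, 0, 0], [0, 0, 0]],
    [[0, 0, 0], [0, 0, 0]],
  ],
  claw=0.45,
  force=20,
)

```text
time_s: 24.77
ee_pos: [618.2, -56.3, 26.2]
ee_rot: [-180.0, 0.0, -1.5]
force: [-1.0, 0.8, 2.8]
gripper_width: 51.5
```

Emit:
drive_tool(
  motion=[
    [[0, 0, 0.02], [0, 0, 0]],
    [[0, 0, 0.035], [0, 0, 0]],
    [[0, 0, 0.035], [0, 0, 0]],
    [[0, 0, 0.035], [0, 0, 0]],
    [[-0.007, 0.015, 0.02], [0, 0, 0]],
    [[-0.014, 0.03, 0], [0, 0, 0]],
    [[-0.015, 0.031, 0], [0, 0, 0]],
    [[-0.015, 0.031, 0], [0, 0, 0]],
    [[-0.015, 0.031, 0], [0, 0, 0]],
    [[-0.015, 0.031, 0], [0, 0, 0]],
  ],
)

```text
time_s: 25.6
ee_pos: [536.7, 113.8, 170.8]
ee_rot: [-180.0, -0.0, -1.6]
force: [0.3, 0.6, -2.0]
gripper_width: 51.6
```

Emit:
drive_tool(
  motion=[
    [[-0.015, 0.031, 0], [0, 0, 0]],
    [[-0.015, 0.031, 0], [0, 0, 0]],
    [[-0.012, 0.026, 0], [0, 0, 0]],
    [[-0.0085, 0.016, 0], [0, 0, 0]],
    [[0, 0, 0], [0, 0, 0]],
    [[0, 0, 0], [0, 0, 0]],
    [[0, 0, 0], [0, 0, 0]],
    [[0, 0, 0], [0, 0, 0]],
    [[0, 0, 0], [0, 0, 0]],
    [[0, 0, 0], [0, 0, 0]],
  ],
)

```text
time_s: 26.43
ee_pos: [487.5, 215.8, 171.1]
ee_rot: [180.0, -0.0, -1.6]
force: [-0.0, 0.3, -1.0]
gripper_width: 51.5
```

```bash
python3 w.py w9; python3 - <<'E'
from m import *
im=env.grab_frame('top'); cv2.imwrite('pics/top2.png',cv2.resize(im[120:290,150:500],None,fx=2.28,fy=2.28,interpolation=cv2.INTER_CUBIC)[:,:,::-1])
E
```

```text
[487.4993435  215.80444483 171.08038184] [ 1.79992431e+02 -2.83765639e-03 -1.63231766e+00] 26.4333 [ 2.26469120e+01  1.63865757e+01  9.89646974e+01 -8.92564543e-03
  6.46492527e+01  2.42830515e+01]
298.228411044918 324.8526829781593 207.35860036668532 [[1.0, -0.028, -0.008, 489.646], [-0.029, -0.96, -0.278, 294.423], [-0.0, 0.278, -0.961, 340.745], [0.0, 0.0, 0.0, 1.0]]
```

View pics/w9.png

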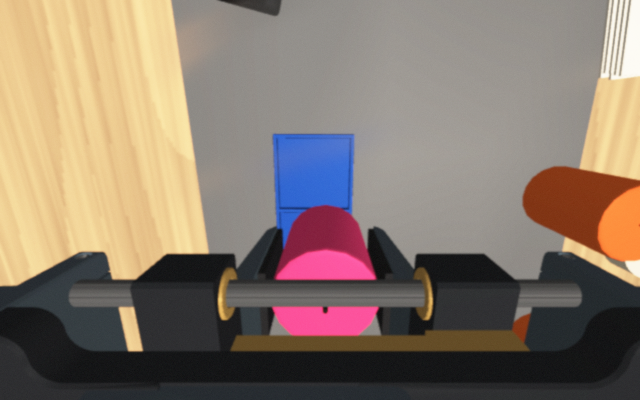

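View pics/top2.png

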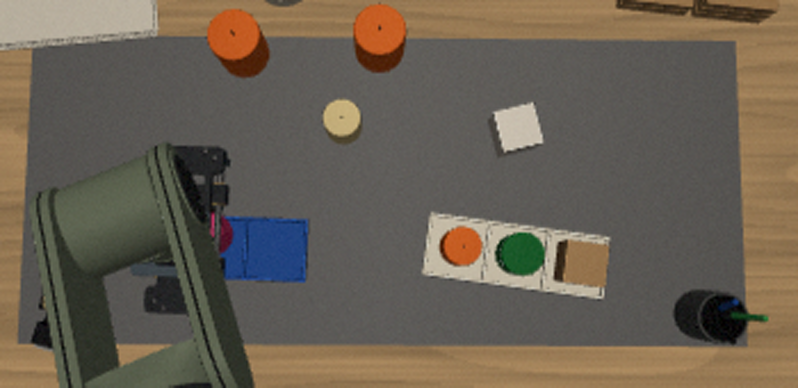

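The white tray holds orange, green and kraft, one per pocket (crop 462,246; 520,254; 585,263). The held pink candle is upright, and the blue tray's far rim corners are at (274,134) and (354,134).

```bash
python3 - <<'E'
from m import *
c,im=load('w9')
A,B=[onz(c,u,12)[:2] for u in((273.5,133.5),(354,133.5))]; d=B-A; e=d/np.linalg.norm(d); n=np.array([-e[1],e[0]])
print(A,B,np.linalg.norm(d),np.degrees(np.arctan2(d[1],d[0])),'pocket+42',(A+B)/2-n*44)
print(onz(c,(313,209),12))
E
```

```text
[434.18512395 283.29364152] [520.3510627  280.80569186] 86.20184972302235 -1.6538950613179138 pocket+42 [475.99816947 238.06799672]
[473.10322156 197.84232123  12.        ]
```

Emit:
drive_tool(
  motion=[
    [[-0.006, 0.012, -0.01], [0, 0, 0]],
    [[-0.005, 0.01, -0.025], [0, 0, 0]],
    [[0, 0, -0.03], [0, 0, 0]],
    [[0, 0, -0.025], [0, 0, 0]],
    [[0, 0, -0.018], [0, 0, 0]],
    [[0, 0, -0.013], [0, 0, 0]],
    [[0, 0, -0.008], [0, 0, 0]],
    [[0, 0, 0], [0, 0, 0]],
    [[0, 0, 0], [0, 0, 0]],
    [[0, 0, 0], [0, 0, 0]],
  ],
)

```text
time_s: 27.37
ee_pos: [477.0, 238.9, 43.1]
ee_rot: [-179.9, -0.1, -1.6]
force: [0.0, 0.6, -2.1]
gripper_width: 51.4
```

Need z 30.2.

Emit:
drive_tool(
  motion=[
    [[-0.0005, -0.001, -0.005], [0, 0, 0]],
    [[0, 0, -0.004], [0, 0, 0]],
    [[0, 0, -0.0025], [0, 0, 0]],
    [[0, 0, -0.001], [0, 0, 0]],
    [[0, 0, 0], [0, 0, 0]],
    [[0, 0, 0], [0, 0, 0]],
    [[0, 0, 0], [0, 0, 0]],
    [[0, 0, 0], [0, 0, 0]],
    [[0, 0, 0], [0, 0, 0]],
    [[0, 0, 0], [0, 0, 0]],
  ],
)

```text
time_s: 28.2
ee_pos: [475.5, 237.5, 30.2]
ee_rot: [180.0, -0.0, -1.5]
force: [-1.9, -1.1, 5.9]
gripper_width: 51.7
```

Emit:
drive_tool(
  motion=[
    [[0, 0, 0], [0, 0, 0]],
    [[0, 0, 0], [0, 0, 0]],
    [[0, 0, 0], [0, 0, 0]],
    [[0, 0, 0], [0, 0, 0]],
    [[0, 0, 0], [0, 0, 0]],
    [[0, 0, 0], [0, 0, 0]],
    [[0, 0, 0.015], [0, 0, 0]],
    [[0, 0, 0.035], [0, 0, 0]],
    [[0, 0, 0.04], [0, 0, 0]],
    [[0, 0, 0.04], [0, 0, 0]],
  ],
  claw=1,
)

```text
time_s: 29.03
ee_pos: [474.9, 237.3, 160.6]
ee_rot: [179.9, 0.1, -1.5]
force: [0.9, -0.1, -0.7]
gripper_width: 91.3
```

Emit:
drive_tool(
  motion=[
    [[0.005, -0.014, 0.005], [0, 0, 0.025]],
    [[0.011, -0.028, 0], [0, 0, 0.025]],
    [[0.011, -0.028, 0], [0, 0, 0.025]],
    [[0.011, -0.028, 0], [0, 0, 0.025]],
    [[0.011, -0.028, 0], [0, 0, 0.025]],
    [[0.011, -0.028, 0], [0, 0, 0.025]],
    [[0.011, -0.028, 0], [0, 0, 0.025]],
    [[0.011, -0.028, 0], [0, 0, 0.025]],
    [[0.011, -0.028, 0], [0, 0, 0.025]],
    [[0.011, -0.028, 0], [0, 0, 0.028]],
  ],
)

```text
time_s: 29.87
ee_pos: [579.8, -29.8, 164.6]
ee_rot: [-180.0, -0.0, 13.0]
force: [0.8, 0.3, -0.2]
gripper_width: 91.6
```

Emit:
drive_tool(
  motion=[
    [[0.011, -0.028, 0], [0, 0, 0]],
    [[0.011, -0.028, 0], [0, 0, 0]],
    [[0.011, -0.028, 0], [0, 0, 0]],
    [[0.011, -0.028, 0], [0, 0, 0]],
    [[0.01, -0.026, 0], [0, 0, 0]],
    [[0.007, -0.015, 0], [0, 0, 0]],
    [[0, 0, 0], [0, 0, 0]],
    [[0, 0, 0], [0, 0, 0]],
    [[0, 0, 0], [0, 0, 0]],
    [[0, 0, 0], [0, 0, 0]],
  ],
)

```text
time_s: 30.7
ee_pos: [640.1, -180.1, 164.7]
ee_rot: [-180.0, 0.0, 13.0]
force: [0.7, 0.3, -0.2]
gripper_width: 90.8
```

```bash
python3 w.py w10|head -1
```

```text
[ 640.13192722 -180.110899    164.69622864] [-1.79963814e+02  1.92158252e-02  1.30113740e+01] 30.7 [-1.67167086e+01  2.82135357e+01  8.10601230e+01  2.31897391e-02
```

View pics/w10.png

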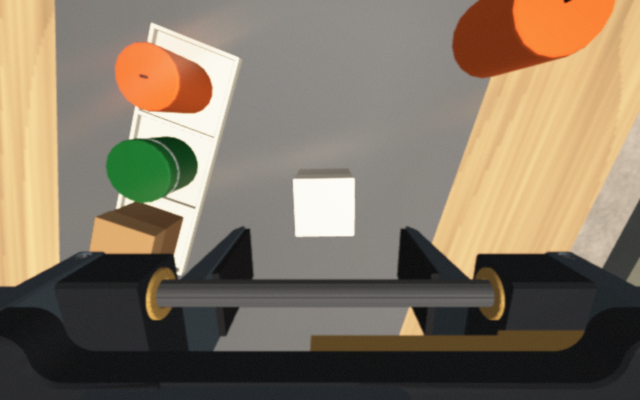

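The white box (293–355, 177–237) is square to the jaws and centred.

Emit:
drive_tool(
  motion=[
    [[0, 0, -0.015], [0, 0, 0]],
    [[0, 0, -0.03], [0, 0, 0]],
    [[0, 0, -0.03], [0, 0, 0]],
    [[0, 0, -0.025], [0, 0, 0]],
    [[0, 0, -0.018], [0, 0, 0]],
    [[0, 0, -0.012], [0, 0, 0]],
    [[0, 0, -0.009], [0, 0, 0]],
    [[0, 0, -0.002], [0, 0, 0]],
    [[0, 0, 0], [0, 0, 0]],
    [[0, 0, 0], [0, 0, 0]],
  ],
)

```text
time_s: 31.58
ee_pos: [641.4, -181.5, 24.9]
ee_rot: [179.9, -0.1, 13.0]
force: [0.4, -0.1, -0.1]
gripper_width: 91.1
```

Emit:
drive_tool(
  motion=[
    [[0, 0, 0], [0, 0, 0]],
    [[0, 0, 0], [0, 0, 0]],
    [[0, 0, 0], [0, 0, 0]],
    [[0, 0, 0], [0, 0, 0]],
    [[0, 0, 0], [0, 0, 0]],
    [[0, 0, 0], [0, 0, 0]],
    [[0, 0, 0], [0, 0, 0]],
    [[0, 0, 0], [0, 0, 0]],
    [[0, 0, 0], [0, 0, 0]],
    [[0, 0, 0], [0, 0, 0]],
  ],
  claw=0.45,
  force=20,
)

```text
time_s: 32.42
ee_pos: [640.5, -181.4, 23.8]
ee_rot: [180.0, 0.0, 12.9]
force: [-0.2, -0.5, 2.1]
gripper_width: 56.2
```

Emit:
drive_tool(
  motion=[
    [[0, 0, 0.02], [0, 0, 0]],
    [[0, 0, 0.035], [0, 0, 0]],
    [[0, 0, 0.035], [0, 0, 0]],
    [[0, 0, 0.035], [0, 0, 0]],
    [[-0.007, 0.014, 0.02], [0, 0, 0]],
    [[-0.0133, 0.0268, 0], [0, 0, -0.025]],
    [[-0.0133, 0.0268, 0], [0, 0, -0.025]],
    [[-0.0133, 0.0268, 0], [0, 0, -0.025]],
    [[-0.0133, 0.0268, 0], [0, 0, -0.025]],
    [[-0.0133, 0.0268, 0], [0, 0, -0.025]],
  ],
)

```text
time_s: 33.25
ee_pos: [566.2, -32.2, 168.3]
ee_rot: [-180.0, 0.0, 5.7]
force: [0.5, 0.2, -1.3]
gripper_width: 55.8
```

Emit:
drive_tool(
  motion=[
    [[-0.0133, 0.0268, 0], [0, 0, -0.025]],
    [[-0.0133, 0.0268, 0], [0, 0, -0.025]],
    [[-0.0133, 0.0268, 0], [0, 0, -0.025]],
    [[-0.0133, 0.0268, 0], [0, 0, -0.025]],
    [[-0.0133, 0.0268, 0], [0, 0, -0.027]],
    [[-0.0133, 0.0268, 0], [0, 0, 0]],
    [[-0.009, 0.019, 0], [0, 0, 0]],
    [[-0.0035, 0.007, 0], [0, 0, 0]],
    [[0, 0, 0], [0, 0, 0]],
    [[0, 0, 0], [0, 0, 0]],
  ],
)

```text
time_s: 34.08
ee_pos: [475.1, 153.1, 168.6]
ee_rot: [180.0, -0.0, -1.4]
force: [-1.1, -0.1, -0.9]
gripper_width: 56.0
```

```bash
python3 w.py w11|head -1
```

```text
[475.05289869 153.13147615 168.58030697] [ 1.79964701e+02 -3.01084552e-02 -1.44116588e+00] 34.0833 [ 1.65751379e+01  1.35416804e+01  1.03400782e+02 -4.81082762e-02
```

View pics/w11.png

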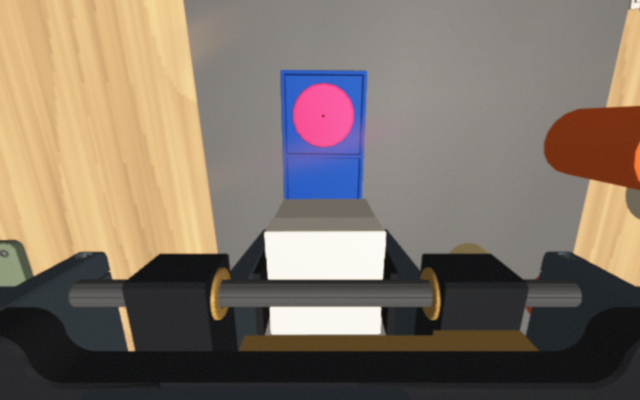

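The pink candle stands upright in the far blue pocket (323,115). The white box is aligned over the near pocket.

Emit:
drive_tool(
  motion=[
    [[-0.0005, 0.0005, -0.015], [0, 0, 0]],
    [[0, 0, -0.03], [0, 0, 0]],
    [[0, 0, -0.03], [0, 0, 0]],
    [[0, 0, -0.023], [0, 0, 0]],
    [[0, 0, -0.017], [0, 0, 0]],
    [[0, 0, -0.01], [0, 0, 0]],
    [[0, 0, -0.005], [0, 0, 0]],
    [[0, 0, 0], [0, 0, 0]],
    [[0, 0, 0], [0, 0, 0]],
    [[0, 0, 0], [0, 0, 0]],
  ],
)

```text
time_s: 34.97
ee_pos: [475.4, 154.0, 39.8]
ee_rot: [-180.0, -0.1, -1.5]
force: [-0.2, 0.5, -0.3]
gripper_width: 56.1
```

Need 27.7.

Emit:
drive_tool(
  motion=[
    [[0, 0, -0.005], [0, 0, 0]],
    [[0, 0, -0.0035], [0, 0, 0]],
    [[0, 0, -0.002], [0, 0, 0]],
    [[0, 0, -0.001], [0, 0, 0]],
    [[0, 0, -0.0003], [0, 0, 0]],
    [[0, 0, 0], [0, 0, 0]],
    [[0, 0, 0], [0, 0, 0]],
    [[0, 0, 0], [0, 0, 0]],
    [[0, 0, 0], [0, 0, 0]],
    [[0, 0, 0], [0, 0, 0]],
  ],
)

```text
time_s: 35.8
ee_pos: [474.2, 154.0, 27.8]
ee_rot: [-180.0, -0.0, -1.5]
force: [-1.7, -0.9, 6.8]
gripper_width: 56.1
```

Emit:
drive_tool(
  motion=[
    [[0, 0, 0], [0, 0, 0]],
    [[0, 0, 0], [0, 0, 0]],
    [[0, 0, 0], [0, 0, 0]],
    [[0, 0, 0], [0, 0, 0]],
    [[0, 0, 0], [0, 0, 0]],
    [[0, 0, 0], [0, 0, 0]],
    [[0, 0, 0.015], [0, 0, 0]],
    [[0, 0, 0.035], [0, 0, 0]],
    [[0, 0, 0.04], [0, 0, 0]],
    [[0, 0, 0.04], [0, 0, 0]],
  ],
  claw=1,
)

```text
time_s: 36.63
ee_pos: [473.5, 153.7, 157.8]
ee_rot: [180.0, 0.1, -1.5]
force: [1.4, -0.1, -0.4]
gripper_width: 91.4
```

Emit:
drive_tool(
  motion=[
    [[0, -0.015, 0.02], [0, 0, 0]],
    [[0, -0.02, 0.02], [0, 0, 0]],
    [[0, -0.025, 0.01], [0, 0, 0]],
    [[0, -0.025, 0], [0, 0, 0]],
    [[0, -0.025, 0], [0, 0, 0]],
    [[0, -0.025, 0], [0, 0, 0]],
    [[0, -0.015, 0], [0, 0, 0]],
    [[0, -0.005, 0], [0, 0, 0]],
    [[0, 0, 0], [0, 0, 0]],
    [[0, 0, 0], [0, 0, 0]],
  ],
)

```text
time_s: 37.47
ee_pos: [474.2, -0.7, 206.8]
ee_rot: [-180.0, 0.0, -1.5]
force: [0.1, -0.1, 0.7]
gripper_width: 91.5
```

```bash
python3 w.py w12|head -1; python3 - <<'E'
from m import *
im=env.grab_frame('top'); a=cv2.resize(im[120:290,150:500],None,fx=1.7,fy=1.7,interpolation=cv2.INTER_CUBIC)
s=env.grab_frame('scene'); cv2.imwrite('pics/scene_end.png',cv2.resize(s[80:320,120:520],None,fx=2,fy=2,interpolation=cv2.INTER_CUBIC)[:,:,::-1])
cv2.imwrite('pics/top_end.png',a[:,:,::-1])
E
```

```text
[474.23385179  -0.65304629 206.76954119] [-1.79963743e+02  8.07046194e-03 -1.51867135e+00] 37.4667 [-1.49410897e+00  9.51937820e+00  1.02776172e+02  3.91879507e-02
```

View pics/top_end.png

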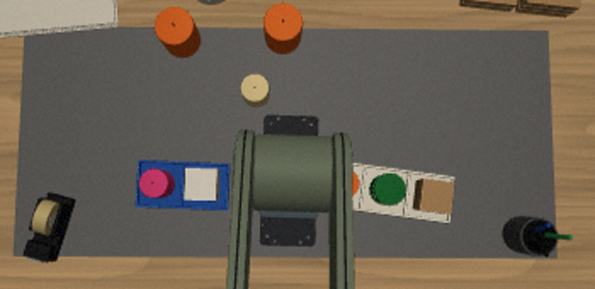

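View pics/scene_end.png

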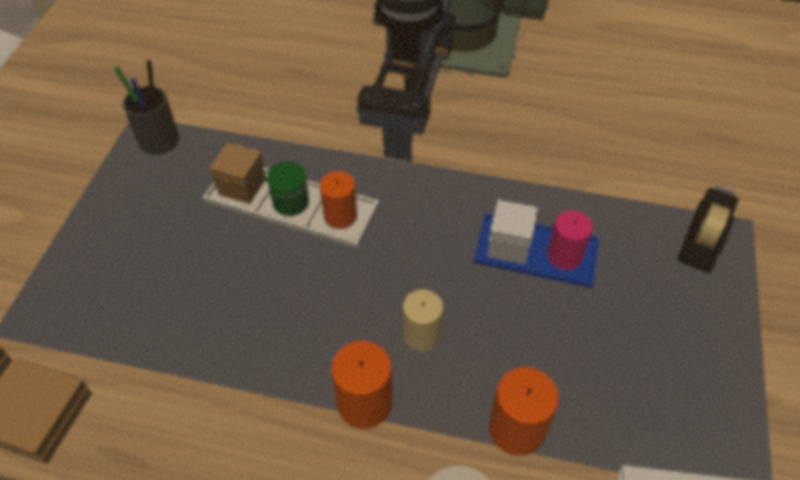

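View pics/w12.png

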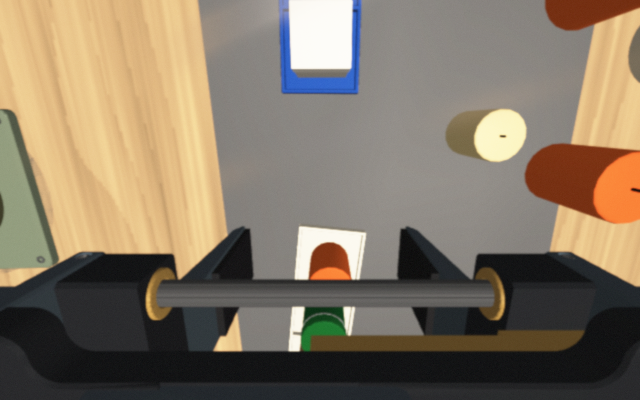

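All five stand upright in their own pockets: kraft (238,172), green (289,188), orange (339,200), white (513,230) and pink (571,240) in the scene crop. The cream candle, tape dispenser and pen cup are unmoved, and the arm is clear. I'm handing it in.

```bash
python3 -c "
from workcell import env
print(env.job_done(), env.state()['time_s'])"
```

```text
the job is handed in; nothing more can be done
the job is handed in; nothing more can be done
```

Both gift kits are made up and the job is handed in, at about 38 s on the robot's clock. I placed the five things in the order listed:
- **White tray:** the small orange candle, the kraft box and the green tin.
- **Blue tray:** the pink candle and the white box.

Each was set down until it touched the pocket floor with about 6–7 N, then let go.

The last scene view shows all five upright, each in its own pocket. By eye, the cream candle, tape dispenser, pen cup and look-alikes are where they were. The gripper was open and clear, at TCP z 207 mm.

- **Orange candle, first estimate:** the two-camera position was about 5 mm off, probably a colour reflection in the mask. I used the top-view value, and the wrist camera agreed with it.
- **Green tin, y position:** readings differed by about 4 mm (306.3 to 310.9), still within the pocket's clearance.
- **Final top view:** the arm hid most of the orange candle, so its last check came from the scene and wrist views.

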